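# Lengthen the plug-in timer's on-period with a pen point

## Task

The plug-in timer on the desk power block must stay on three hours longer: take the pen from its stand and, with its point, gently press the next three hour segments fully home, going on clockwise (as you face the dial) from the four that are already pressed. Leave all the other segments as they are, do not turn the dial or touch the block with the gripper, and disturb nothing else on the desk. Then put the pen back in its stand, point down.

Things in the scene. Friction and masses are not known exactly. Their poses are not given: they have to be found in the camera images.
- power_block: desk power block, fixed to the desk: a grey plastic wedge 138 mm deep, 128 mm wide, 102 mm tall; origin at the centre of its underside, x towards its high back, z up. Its face slopes 37 degrees and looks up and towards its low front (-x). A white plug-in 24-hour mechanical timer, 100 x 100 mm and 34 mm thick, sits square on that face, fixed to it
- timer_face (a point): centre of the timer's dial, at the level of its white deck. z is square to the face, outwards; x points up the slope (towards the black index pointer on the housing). The dial is 89 mm across, its middle disc (62 mm) 1.5 mm higher; 24 equal hour segments, white on top with dark tapered flanks, stand in a ring on it, 15 degrees apart, at radius 37.5 mm (9.8 mm pitch)
- dial_mark (a point): point on the dial's rim, 44.5 mm from its centre, beside the first (least clockwise) of the four pressed segments; the next segments follow clockwise every 15 degrees. Four neighbours are pressed (almost flush), the other twenty raised. The dial starts at any angle and is stiff: about 0.6 N m turns it
- pen: plain white ball pen with a clip, 145 mm long, barrel about 9 mm thick (11 mm over the clip), about 35 g, standing point down in the stand; origin at mid-length on one side of the barrel, y along the pen towards its point, x across towards the clip, z across through the barrel (0 to 9 mm)
- pen_tip (a point): the pen's point, a blunt end about 1 mm wide at the end of a 17 mm cone
- pen_stand: weighted dark steel desk pen stand, fixed: foot 72 mm across and 6 mm high, neck 25 to 28 mm across rising to 60 mm. Origin at the centre of its underside, z up. The tall woven box with folders and picture frames on the right of the desk (up to 0.35 m high) must be passed over or round
- stand_mouth (a point): centre of the stand's mouth, 59 mm above the desk: a funnel 21 mm wide that narrows to 11.6 mm within 10 mm
- stand_seat (a point): bottom of the stand's bore, 5 mm above the desk, where the pen's point rests; the last 12 mm of the bore are a cone that centres the point
- seg_04 (a joint): hour segment, the last (most clockwise) of the four that are pressed down at the start; value = depth pressed in m, about 0.006
- seg_05 (a joint): hour segment, first clockwise (seen facing the dial) after the four pressed ones; value = depth pressed in m, square into the dial: 0 raised, 0.006 fully home against its stop. Friction about 3 N, no spring: stays where it is left. Pen and segment yield a little, so drive the point 1 to 2 mm beyond the 6 mm of travel, till the force nears 9 N; over 25 N breaks it
- seg_05_top (a point): centre of the flat top of seg_05: about 6 mm along the ring by 8 mm radially; raised it stands 6.5 mm above the dial's deck, home 0.5 mm. z outwards, square to the dial; x radially outwards. Moves with the segment
- seg_06 (a joint): hour segment, second clockwise (seen facing the dial) after the four pressed ones; value = depth pressed in m, square into the dial: 0 raised, 0.006 fully home against its stop. Friction about 3 N, no spring: stays where it is left. Pen and segment yield a little, so drive the point 1 to 2 mm beyond the 6 mm of travel, till the force nears 9 N; over 25 N breaks it
- seg_06_top (a point): centre of the flat top of seg_06: about 6 mm along the ring by 8 mm radially; raised it stands 6.5 mm above the dial's deck, home 0.5 mm. z outwards, square to the dial; x radially outwards. Moves with the segment
- seg_07 (a joint): hour segment, third clockwise (seen facing the dial) after the four pressed ones; value = depth pressed in m, square into the dial: 0 raised, 0.006 fully home against its stop. Friction about 3 N, no spring: stays where it is left. Pen and segment yield a little, so drive the point 1 to 2 mm beyond the 6 mm of travel, till the force nears 9 N; over 25 N breaks it
- seg_07_top (a point): centre of the flat top of seg_07: about 6 mm along the ring by 8 mm radially; raised it stands 6.5 mm above the dial's deck, home 0.5 mm. z outwards, square to the dial; x radially outwards. Moves with the segment
- seg_08 (a joint): hour segment, number 4 clockwise after the four pressed ones, raised; value = depth pressed in m
- seg_09 (a joint): hour segment, number 5 clockwise after the four pressed ones, raised; value = depth pressed in m
- eraser: pink eraser, 19 x 48 x 11 mm; bystander, loose on the desk; origin at the centre of its underside
- rubber_stamp: wooden rubber stamp with a turned knob, 28 x 64 x 69 mm; bystander, loose on the desk; origin at the centre of its underside
Things that resemble listed ones, but are neither listed nor needed, are in the scene too. There is more than one size of the pen_stand; the job needs the larger.

How it is judged:
By the outcome, as a careful person would: the job done as asked, in the order asked, and still so for the second after the job is handed in, with the robot touching nothing.
It also fails if it takes over 58 s, if anything falls off the work surface, if the arm or the gripper's body presses on something with over 40 N, if the wrist force passes 120 N, or if a joint passes its speed limit or range.

## Robot

A 7-joint arm with a two-finger parallel gripper is mounted at the origin on the work surface; the furniture and walls round the work are solid. World frame = base frame: x ahead of the robot, y to its left, z up, the work surface at z = 0. Lengths are in m, angles in rad, forces in N, time in s.
With the tool pointing down it reaches from about 0.425 to 0.95 m from the base axis. Payload 4.7 kg.
Tool frame: the origin (TCP) lies on the centre line of the jaws, within the pads' length; the fingertips stand robot.nose_length ahead of it and the grasp point (between the pads) lies 8 mm behind it (robot.nose_length is the distance from the TCP to the fingertips, in m); z points along the fingers, x is the direction in which the jaws open and shut, and the axes are right-handed (so a half turn about z gives the same grasp; the last joint's range is limited). The gripper opens to 85 mm and grips with 20 to 120 N. Pads are 22 mm wide; open, the fingers measure 114 mm over their backs; the gripper's body (76 mm by 85 mm) begins 54 mm behind the grasp point. The pads swing forward as they close: fully open they stand 13 mm farther back than shut.
Start: joints at [1.096, 0.469, -0.049, 1.532, 0.024, 1.141, -0.082], TCP at [0.291, -0.609, 0.242] pointing down, gripper open.
Joint ranges: [-2.59, 2.59], [-0.33, 1.99], [-1.39, 1.29], [0.1, 2.45], [-1.04, 4.18], [0.21, 1.99], [-2.66, 2.66]. Speed limits (rad/s): [2.57, 2.57, 3.14, 3.14, 3.14, 3.14, 3.14].

## Interface

Orientations are given as [roll, pitch, yaw] about the fixed x, y, z axes, in that order (R = Rz(yaw) Ry(pitch) Rx(roll)).
In Python, from plant import robot gives the robot as it stands. Calls block until the motion is done:
- robot.goto(position, orientation): joint-space move of the TCP to a pose.
- robot.move_straight(position, vel=0.15, attitude=None, contact_N=None): straight line of the TCP; attitude=None keeps the orientation; vel is the mean speed in m/s. With contact_N (N) it stops when the force on the tool has changed by that much, and returns True; else False.
- robot.move_joints(angles): joint-space move.
- robot.grip(opening, strength=None): opening from 0.0 (shut) to 1.0 (fully open); strength is the grip in N (None keeps the last); returns when the fingers have stopped.
- robot.sleep(seconds).
- robot.inverse_kinematics(position, orientation): joint angles nearest the present ones, or None.
- robot.sense(): the state.
- robot.grab_frame(name): name is "side" or "top" or "wrist"; returns a dict with "image" (480x640x3 uint8, red, green, blue), "range_z" (480x640 float32, m along the optical axis (not along the pixel's ray), 0 where there is no reading), "fx", "fy", "cx", "cy" (pixels), "dist_coeffs" ([k1, k2, p1, p2, k3] as OpenCV has them; the pictures are not rectified), "R" (3x3) and "t" (3): a world point X has camera coordinates R X + t. Camera axes: x right, y down, z forward; pixel columns grow to the right and rows downward; lengths in m; the calibration is good to about 2 mm. A picture is of the moment at which its call begins.
A pose or a line that the arm cannot do raises robot.IKError and nothing moves.
- robot.close_job(): hands the job in, once; it reports no verdict.
The state is a dict: "t": time; "joint_pos": joint angles; "joint_velocities": joint speeds; "effort": joint torques, N m; "tcp_pos": TCP position; "tcp_rot": TCP orientation; "wrist_force": force on the tool from outside, world axes, zero at the start; "torque": the same for the moment, N m; "opening": opening from 0.0 (shut) to 1.0 (fully open).
Only numpy, scipy, OpenCV 4.12 (cv2) and the standard library are available. Lean on these libraries where they do the work, as an engineer would, in place of code of your own. Each camera call takes 0.05 s, during which the arm holds its last target.

## Working session

There is one attempt and no reset: what is moved stays moved. The work goes in short steps, each a Python script; the robot and the scene stay as the last script left them, time stands still between calls to the robot, and variables do not carry over. Pictures are saved under pics/ and viewed, and the job is handed in when it is done.

```bash
ls; mkdir -p pics
python3 - <<'E'
from plant import robot
import cv2, numpy as np, pickle
print(robot.sense()); print(robot.nose_length)
for n in ["side","top","wrist"]:
    f=robot.grab_frame(n); pickle.dump(f,open(f"pics/{n}0.pkl","wb"))
    cv2.imwrite(f"pics/{n}0.png",f["image"][:,:,::-1])
    print(n,f["fx"],f["fy"],f["cx"],f["cy"],f["dist_coeffs"],-np.array(f["R"]).T@f["t"],np.array(f["R"])[2])
E
```

```text
pics
{'t': 0.0, 'joint_pos': array([ 1.09609956,  0.46949103, -0.04858344,  1.53368133,  0.02411777,
        1.14102021, -0.0822952 ]), 'joint_velocities': array([ 0.00134414, -0.00139321, -0.00044727,  0.00269439, -0.00040785,
       -0.00040483,  0.00040058]), 'effort': array([ 2.57380989e-04, -5.10311115e+01, -4.63688246e-02, -2.37712777e+01,
        1.07524398e-02,  7.62352865e-03, -1.26634396e-05]), 'tcp_pos': array([ 0.29080126, -0.6085227 ,  0.24123328]), 'tcp_rot': array([ 3.14149700e+00,  2.01138980e-03, -1.12496634e+00]), 'wrist_force': array([-0.0289878 , -0.46149938,  0.63290451]), 'torque': array([-0.01394275, -0.02810328,  0.00063022]), 'opening': 0.9984937619080287}
0.011
side 573.6313288050067 573.6313288050067 333.65952891125016 240.91610388068494 [-0.01422958  0.          0.          0.          0.        ] [0.37919711 0.89750146 0.55314402] [ 0.15932102 -0.81187773 -0.56166837]
top 617.0208411577472 617.0208411577472 329.3542440768335 240.36421477586066 [-0.0142671  0.         0.         0.         0.       ] [0.40606222 0.23048972 0.93379922] [ 0.11425542 -0.01923184 -0.99326524]
wrist 424.88612303933843 424.88612303933843 312.5082093620551 240.78820103910707 [-0.0664655  0.         0.         0.         0.       ] [ 0.36316825 -0.57526751  0.37116485] [-0.28164403 -0.13305455 -0.95024898]
```

View pics/side0.png

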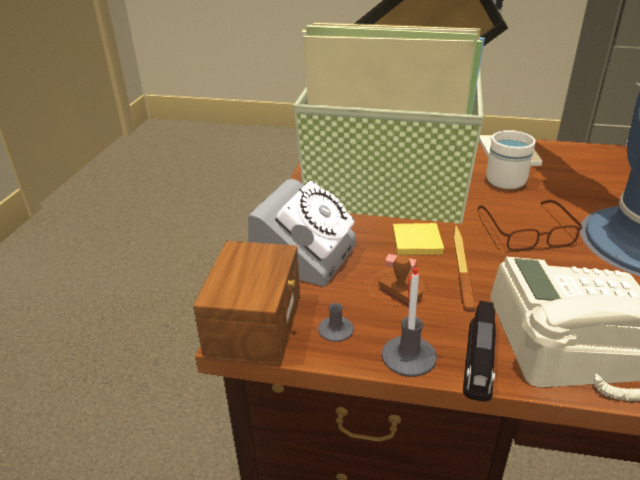

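View pics/top0.png

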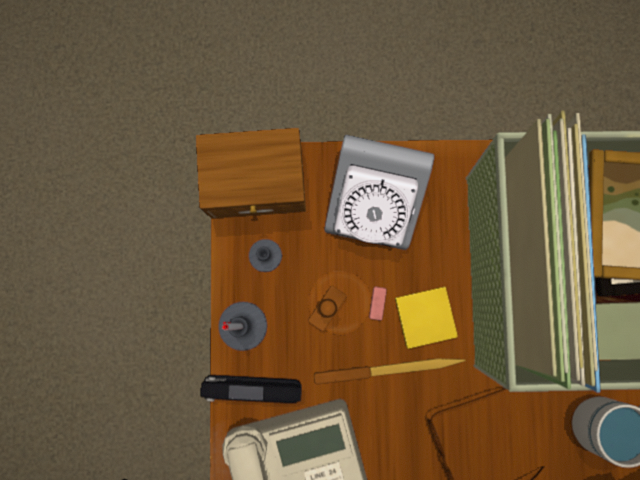

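View pics/wrist0.png

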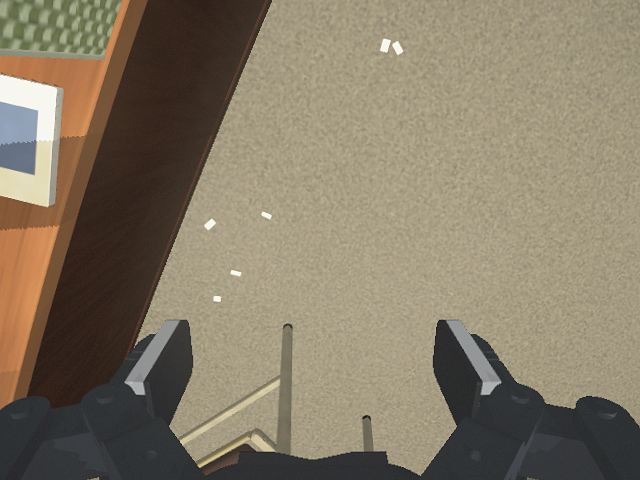

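The side view shows the pen in the large stand, with its cap at (416,272) and the foot at (410,355). The smaller decoy stand is at (336,325). The timer is at (322,210) in the side view and (375,212) in the top view. Next I'll zoom in on it and measure.

```bash
cat > h.py <<'E'
import cv2, numpy as np, pickle
from scipy.spatial.transform import Rotation as Ro
def load(n): return pickle.load(open(f"pics/{n}.pkl","rb"))
def KD(f): return np.array([[f["fx"],0,f["cx"]],[0,f["fy"],f["cy"]],[0,0,1.]]),np.array(f["dist_coeffs"],float)
def ray(f,u,v):
    K,D=KD(f); R=np.array(f["R"]);p=cv2.undistortPoints(np.array([[[u,v]]],float),K,D)[0,0]
    d=R.T@np.array([p[0],p[1],1.]); return -R.T@np.array(f["t"]),d
def onplane(f,u,v,p0,n):
    o,d=ray(f,u,v); return o+d*(np.dot(np.array(p0)-o,n)/np.dot(d,n))
def onz(f,u,v,z): return onplane(f,u,v,[0,0,z],np.array([0,0,1.]))
def proj(f,P):
    K,D=KD(f); return cv2.projectPoints(np.atleast_2d(np.array(P,float)),cv2.Rodrigues(np.array(f["R"]))[0],np.array(f["t"],float),K,D)[0][:,0]
def cloud(f):
    K,D=KD(f);v,u=np.mgrid[0:480,0:640]
    p=cv2.undistortPoints(np.stack([u.ravel(),v.ravel()],1).astype(float)[:,None],K,D)[:,0]
    z=f["range_z"].ravel();X=np.c_[p*z[:,None],z]
    R=np.array(f["R"]);W=(X-np.array(f["t"]))@R; W[z==0]=np.nan; return W.reshape(480,640,3)
def tri(f1,p1,f2,p2):
    o1,d1=ray(f1,*p1);o2,d2=ray(f2,*p2)
    A=np.c_[d1,-d2];s=np.linalg.lstsq(A,o2-o1,rcond=None)[0]
    a=o1+d1*s[0];b=o2+d2*s[1];return (a+b)/2,np.linalg.norm(a-b)
def crop(f,u0,v0,u1,v1,s,name):
    im=f["image"][v0:v1,u0:u1,::-1];cv2.imwrite(name,cv2.resize(im,None,fx=s,fy=s,interpolation=cv2.INTER_CUBIC))
E
python3 - <<'E'
from h import *
t=load("top0");s=load("side0")
print(np.round(t["R"],3))
crop(t,320,130,440,250,5,"pics/tcrop.png");crop(s,240,170,360,280,6,"pics/scrop.png");crop(s,370,255,450,380,4,"pics/spen.png");crop(t,205,290,285,360,8,"pics/tpen.png")
W=cloud(t)
for n,u,v in [("box",525,150),("stand foot",255,335),("dial c",375,213),("desk",300,300),("block top",395,150),("pentop",226,326),("phone",300,450),("wood box",250,165),("folder",560,120)]: print(n,np.round(W[v,u],3))
E
```

```text
[[-0.017 -1.     0.017]
 [-0.993  0.015 -0.115]
 [ 0.114 -0.019 -0.993]]
box [ 0.582 -0.004  0.263]
stand foot [0.373 0.325 0.008]
dial c [0.539 0.151 0.1  ]
desk [0.424 0.258 0.001]
block top [0.627 0.121 0.101]
pentop [0.39  0.347 0.147]
phone [0.221 0.258 0.076]
wood box [0.609 0.322 0.096]
folder [ 0.596 -0.018  0.329]
```

View pics/tcrop.png

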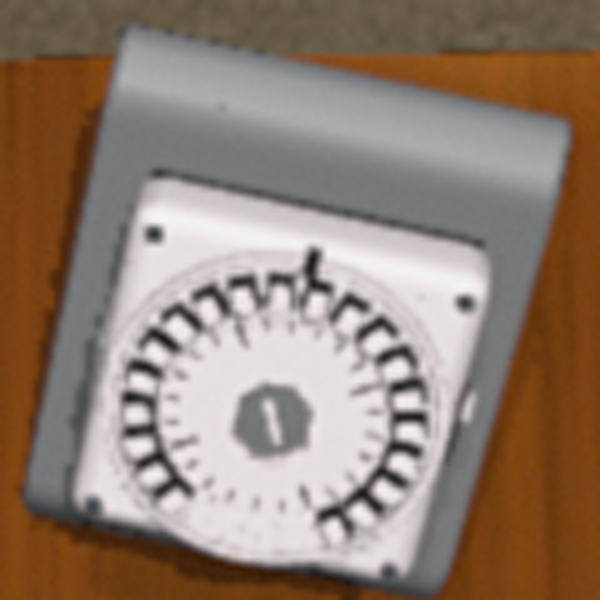

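View pics/scrop.png

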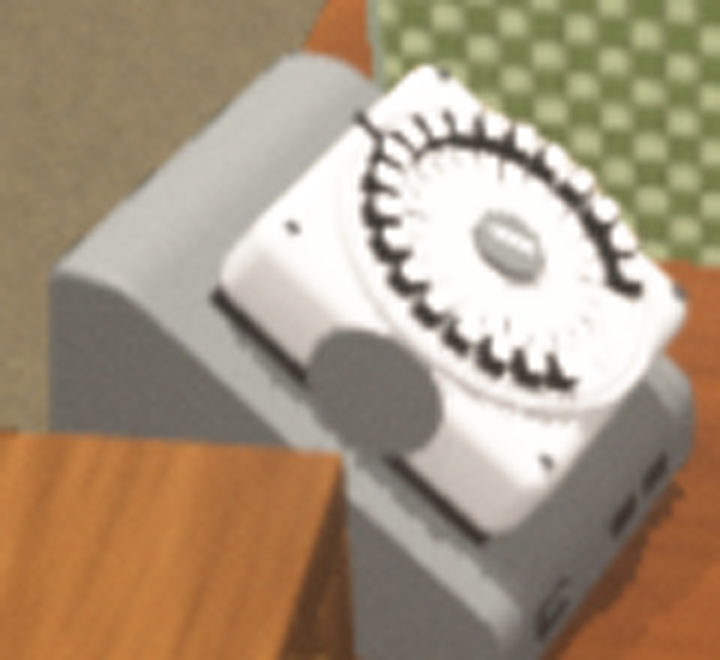

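View pics/spen.png

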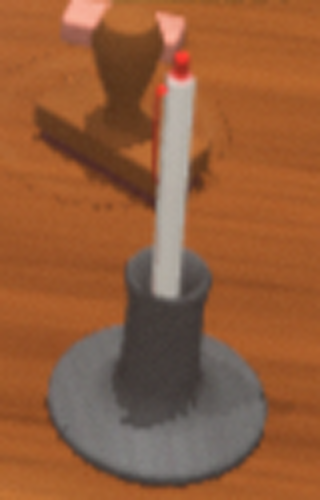

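View pics/tpen.png

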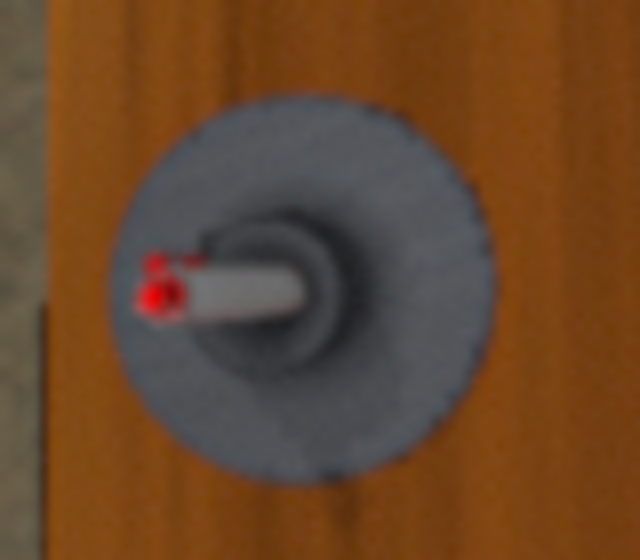

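Run:
```python
from h import *
for n,box in [("top0",(335,165,420,245)),("side0",(280,182,352,255))]:
    f=load(n);W=cloud(f);u0,v0,u1,v1=box
    hsv=cv2.cvtColor(f["image"],cv2.COLOR_RGB2HSV)
    m=np.zeros((480,640),bool);m[v0:v1,u0:u1]=1
    m&=(hsv[...,1]<40)&(hsv[...,2]>170)
    P=W[m];P=P[np.isfinite(P[:,0])]
    # ransac plane
    rng=np.random.default_rng(0);best=None
    for i in range(500):
        a=P[rng.choice(len(P),3,False)];nn=np.cross(a[1]-a[0],a[2]-a[0]);l=np.linalg.norm(nn)
        if l<1e-6: continue
        nn/=l;c=(abs((P-a[0])@nn)<.002)
        if best is None or c.sum()>best.sum():best=c
    Q=P[best];c=Q.mean(0);nn=np.linalg.svd(Q-c)[2][2];nn*=np.sign(nn[2])
    print(n,len(P),best.sum(),c,nn,"tilt",np.degrees(np.arccos(nn[2])),"yaw(block x)",np.degrees(np.arctan2(-nn[1],-nn[0])))
    res=(P-c)@nn;print(np.percentile(res,[5,25,50,75,95]))
# block side edges in top view: back top edge direction; stand centre etc
t=load("top0")
for a in [(153,233),(465,302),(390,570),(93,503),(313,262)]:
    print(a,onz(t,320+a[0]/5,130+a[1]/5,0.1))
```

```text
top0 3860 1624 [0.53950051 0.15116051 0.09368782] [-0.5877121   0.13399288  0.79789748] tilt 37.070206715244346 yaw(block x) -12.843375354631178
[-0.01763382 -0.00591175 -0.0011053   0.00092378  0.00563073]
side0 3123 1026 [0.5402771  0.15992467 0.09071719] [-0.58943996  0.15841165  0.7921277 ] tilt 37.61520490813134 yaw(block x) -15.042769686603503
[-0.04190434 -0.01298658 -0.0029567   0.00048798  0.00524673]
(153, 233) [0.58996978 0.18356192 0.1       ]
(465, 302) [0.56949598 0.09797164 0.1       ]
(390, 570) [0.49558328 0.12089925 0.1       ]
(93, 503) [0.51518317 0.20151161 0.1       ]
(313, 262) [0.58125411 0.13961029 0.1       ]
```

```bash
cat >> h.py <<'E'
def frame(yaw,tilt=37.):
    # columns x (up slope), y, z(normal)
    return Ro.from_euler('ZY',[yaw,-tilt],degrees=True).as_matrix()
def rect(f,c,F,half=0.06,px=600,dz=0.):
    # image: up = +x(face), left = +y(face)
    i=np.linspace(half,-half,px)
    X,Y=np.meshgrid(i,i,indexing='ij') # rows: x decreasing ; cols: y decreasing
    P=c+X[...,None]*F[:,0]+Y[...,None]*F[:,1]+dz*F[:,2]
    uv=proj(f,P.reshape(-1,3)).reshape(px,px,2).astype(np.float32)
    return cv2.remap(f["image"],uv[...,0],uv[...,1],cv2.INTER_CUBIC)
E
python3 - <<'E'
from h import *
F=frame(-13.4);print(F)
c=np.array([0.5395,0.1512,0.0937])
for n in ["top0","side0"]:
    r=rect(load(n),c,F)
    cv2.imwrite(f"pics/r_{n}.png",r[...,::-1])
E
```

```text
[[ 0.77689336  0.2317479  -0.58543114]
 [-0.18508211  0.97277588  0.13946937]
 [ 0.60181502  0.          0.79863551]]
```

View pics/r_top0.png

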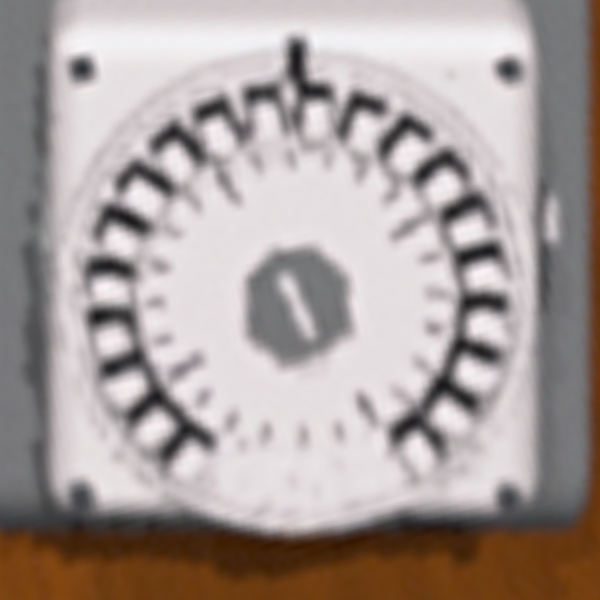

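View pics/r_side0.png

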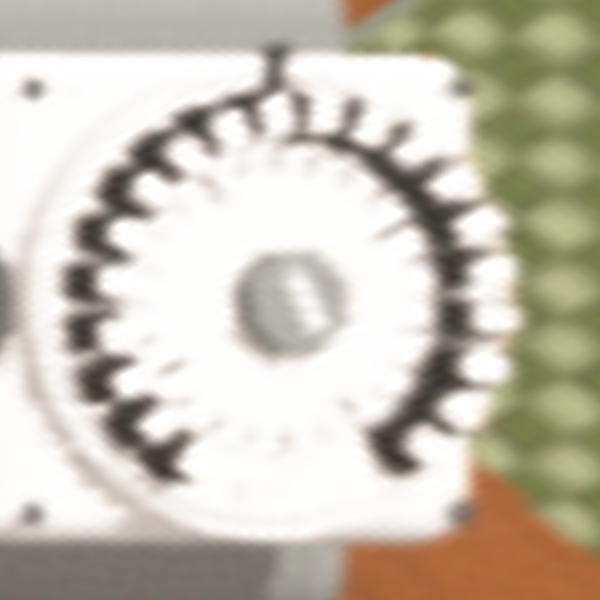

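Run:
```python
from h import *
F=frame(-13.4);c=np.array([0.5395,0.1512,0.0937]);t=load("top0");s=load("side0")
def r2w(p): # rect px -> plane world
    x=0.06-p[1]*0.12/599; y=0.06-p[0]*0.12/599
    return c+x*F[:,0]+y*F[:,1]
def T(pt,ps):
    P,e=tri(t,proj(t,r2w(pt))[0],s,proj(s,r2w(ps))[0]); return P,F.T@(P-c),e
S=[]
for a,b in [((82,69),(33,88)),((509,69),(460,88)),((81,494),(33,513)),((509,494),(460,513))]:
    P,l,e=T(a,b);S.append(l);print("screw",np.round(l*1000,1),"gap mm",round(e*1000,2))
print("mean",np.mean(S,0)*1000, c+F@np.mean(S,0))
for a,b in [((229,188),(210,190)),((364,404),(349,407)),((297,50),(275,52))]:
    P,l,e=T(a,b);print(np.round(l*1000,1),e*1000)
```

```text
screw [42.6 43.6 -8.5] gap mm 0.48
screw [ 42.6 -42.9  -8.3] gap mm 0.35
screw [-43.7  43.8  -8.5] gap mm 0.12
screw [-43.6 -42.9  -8.4] gap mm 0.07
mean [-0.51757031  0.40192314 -8.42393767] [0.54412268 0.15051189 0.08666086]
[21.5 14.2 -2.8] 1.0370901089676592
[-21.9 -13.   -2.3] 0.5148669795846743
[49.3  0.6 -3.1] 1.295553783532687
```

Run:
```python
from h import *
F=frame(-13.4);c0=np.array([0.5395,0.1512,0.0937]);c=c0+F@np.array([-.35e-3,.5e-3,-4e-3]);print("deck centre",c)
out=[]
for n in ["top0","side0"]:
    f=load(n)
    for dz in [.0045,.0065,.0085]:
        prof=[]
        a=np.radians(np.arange(0,360,.5)) # clockwise from +x(up slope) seen facing: up=+x,right=-y
        acc=0
        for r in [.0355,.0365,.0375,.0385,.0395]:
            P=c+np.outer(r*np.cos(a),F[:,0])-np.outer(r*np.sin(a),F[:,1])+dz*F[:,2]
            uv=proj(f,P).astype(np.float32)
            g=cv2.remap(cv2.cvtColor(f["image"],cv2.COLOR_RGB2GRAY).astype(np.float32),uv[:,0][None],uv[:,1][None],cv2.INTER_LINEAR)[0];acc=acc+g/5
        # phase of 24th harmonic, over raised
        m=np.ones(len(a),bool);d=np.degrees(a);m=(d<140)|(d>220)
        z=(acc*np.exp(-1j*24*a))[m].sum();print(n,dz,"phase (bright centre) deg",np.degrees(-np.angle(z))/24%15,abs(z)/m.sum())
    r=rect(f,c,F,dz=.0065).copy()
    ph=0
    for k in range(24):
        pass
    for ang,col in [(0,(255,0,0)),(90,(0,255,0))]:pass
    cv2.imwrite(f"pics/r2_{n}.png",r[...,::-1])
```

```text
deck centre [0.54168569 0.15119329 0.09029482]
top0 0.0045 phase (bright centre) deg 5.29637789164794 28.92721872058186
top0 0.0065 phase (bright centre) deg 5.253527026683929 37.57145091216652
top0 0.0085 phase (bright centre) deg 5.198917651865812 34.405537947301156
side0 0.0045 phase (bright centre) deg 5.9523164704555205 17.774381969258204
side0 0.0065 phase (bright centre) deg 4.6946023793445155 18.00293203102542
side0 0.0085 phase (bright centre) deg 2.365260129779896 9.162110855546254
```

Run:
```python
from h import *
out=[]
for n in ["top0","side0"]:
    r=cv2.imread(f"pics/r2_{n}.png")[100:].copy() if 0 else cv2.imread(f"pics/r2_{n}.png")
    for k in range(24):
        a=np.radians(5.2+15*k);u=300+187.5*np.sin(a);v=300-187.5*np.cos(a)
        cv2.circle(r,(int(u),int(v)),3,(0,0,255),-1);cv2.putText(r,str(k),(int(300+250*np.sin(a))-8,int(300-250*np.cos(a))+5),0,.45,(255,0,0),1)
    out.append(cv2.resize(r,(400,400),interpolation=cv2.INTER_AREA))
cv2.imwrite("pics/ov.png",np.hstack(out))
```

```text
(no output)
```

View pics/ov.png

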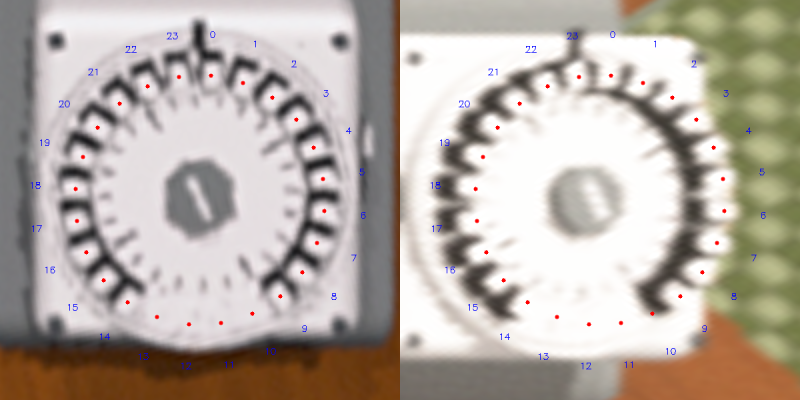

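Segments k=14, 15 and 16 (lower-left of the dial) are seg_05 to seg_07. The 24-cell grid agrees in both views, with 20 raised and cells 10–13 pressed. Next are the pen and stand.

Run:
```python
from h import *
from plant import robot
t=load("top0");s=load("side0")
# red button: top crop (160,297)/8+(205,290); side crop (182,62)/4+(370,255)
P,e=tri(t,(205+158/8,290+297/8),s,(370+182/4,255+62/4));print("button",P,e)
P,e=tri(t,(205+156/8,290+265/8),s,(370+160/4,255+92/4));print("clip top",P,e)
# mouth rim centre: top crop (273,295)? side crop (167,275)
P,e=tri(t,(205+273/8,290+295/8),s,(370+167/4,255+275/4));print("mouth",P,e)
# foot centre: edge circle of foot top: fit ellipse in top by colour
im=t["image"].astype(int);hsv=cv2.cvtColor(t["image"],cv2.COLOR_RGB2HSV)
for n,f,box in [("top",t,(205,290,285,360)),("side",s,(370,320,450,380))]:
    hsv=cv2.cvtColor(f["image"],cv2.COLOR_RGB2HSV);m=np.zeros((480,640),np.uint8);u0,v0,u1,v1=box
    m[v0:v1,u0:u1]=((hsv[v0:v1,u0:u1,1]<90)&(hsv[v0:v1,u0:u1,2]<150))*255
    cs=max(cv2.findContours(m,cv2.RETR_EXTERNAL,cv2.CHAIN_APPROX_NONE)[0],key=cv2.contourArea)[:,0]
    W=np.array([onz(f,u,v,0.003) for u,v in cs.astype(float)])[:,:2]
    if n=="side": W=W[W[:,1]>0.33] 
    A=np.c_[2*W,np.ones(len(W))];sol=np.linalg.lstsq(A,(W**2).sum(1),rcond=None)[0]
    print(n,len(W),sol[:2],"r",np.sqrt(sol[2]+sol[:2]@sol[:2]))
# check IK
F=frame(-13.4);c=np.array([0.54169,0.15119,0.09029])
q0=robot.sense()["joint_pos"]
for nm,p,o in [("grasp",[.385,.337,.1],[np.pi,0,np.pi/2]),("grasp2",[.385,.337,.1],[np.pi,0,-np.pi/2])]:
    print(nm,robot.inverse_kinematics(p,o),robot.inverse_kinematics(np.array(p)+[0,0,.2],o))
```

```text
button [0.38856117 0.34953057 0.14343135] 0.0003249219439877041
clip top [0.39380632 0.35145029 0.1329624 ] 0.001091343205477046
mouth [0.38697384 0.34286156 0.05342367] 0.0011556340966698234
top 134 [0.38710262 0.3444    ] r 0.03518855088852285
side 86 [0.38768924 0.34812977] r 0.03532373931406634
grasp [-0.13306696  0.53585432 -0.86141451  2.01698109  0.54981313  0.8351676
  0.26135885] [ 0.02221023  0.28403302 -0.99130409  1.79882013  0.25475938  1.19557669
  0.52543976]
grasp2 [-1.0698532   0.39754451  0.334435    2.06902411 -0.19746356  0.70463259
 -2.17933443] [ 0.06709631  0.30567992 -1.05707463  1.79710409  0.28453612  1.20456674
 -2.64456703]
```

Run:
```python
from h import *
from plant import robot
F=frame(-13.4)
D=[np.pi,0,np.pi/2]
q=robot.inverse_kinematics([.29,-.609,.48],[np.pi,0,-1.125]);print(q)
print(robot.inverse_kinematics([.46,0,.48],D))
print(robot.inverse_kinematics([.387,.345,.3],D))
R=np.c_[F[:,1],F[:,0],-F[:,2]];o=Ro.from_matrix(R).as_euler('xyz');print(o,np.linalg.det(R))
c=np.array([0.54169,0.15119,0.09029])
for k in (14,15,16):
    a=np.radians(5.2+15*k);p=c+F@np.array([.0375*np.cos(a),-.0375*np.sin(a),.0065+.1]);print(k,p,robot.inverse_kinematics(p,o))
# FK-free probing: try R rotated by 180
```

```text
[ 1.08570208  0.38378944 -0.03474887  1.13655992  0.01302572  1.62144862
 -0.07086117]
[ 0.74212152  0.02959803 -0.84079167  1.58598805  0.02206763  1.53587177
  1.47157322]
[ 0.00392029  0.29926469 -0.99073738  1.78485266  0.26759455  1.20158741
  0.5063845 ]
[2.49582083 0.         1.33692221] 1.0000000000000002
14 [0.4605448  0.19274268 0.1569033 ] [ 0.25869371  0.50299195 -1.27159316  2.30720949  1.44077564  1.06451239
 -0.62146442]
15 [0.46736975 0.19851251 0.16089865] [-0.05528883  0.30767091 -0.83873406  2.29705193  1.33119364  0.80984803
 -0.56538109]
16 [0.47501056 0.20206963 0.16587846] [-0.05000306  0.31003668 -0.83894656  2.27621464  1.3172597   0.81311409
 -0.53743784]
```

Run:
```python
from h import *
from plant import robot
robot.goto([.29,-.609,.48],[np.pi,0,-1.125]);print(robot.sense()["t"])
robot.goto([.46,0,.48],[np.pi,0,np.pi/2]);print(robot.sense()["t"],robot.sense()["tcp_pos"])
robot.goto([.387,.346,.26],[np.pi,0,np.pi/2]);s=robot.sense();print(s["t"],s["tcp_pos"],s["joint_pos"])
robot.grip(0.5,60);s=robot.sense();print(s["t"],s["opening"],s["wrist_force"])
for n in ["side","top","wrist"]:
    f=robot.grab_frame(n);pickle.dump(f,open(f"pics/{n}1.pkl","wb"));cv2.imwrite(f"pics/{n}1.png",f["image"][:,:,::-1])
```

```text
1.0917
3.35 [ 0.46027071 -0.00111595  0.47985182]
4.8917 [0.38814116 0.34533405 0.26010933] [ 0.18348577  0.52996232 -1.34965153  1.82973523  0.5500025   1.23672965
  0.23769351]
5.3833 0.5001772877674507 [-0.44780975  1.01242136 -0.19930218]
```

View pics/wrist1.png

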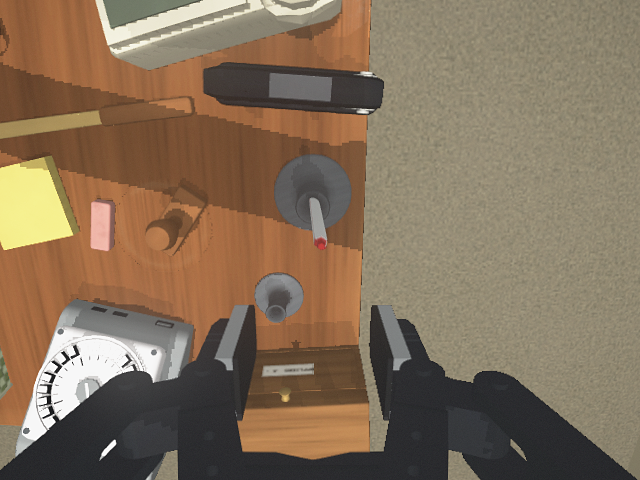

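View pics/side1.png

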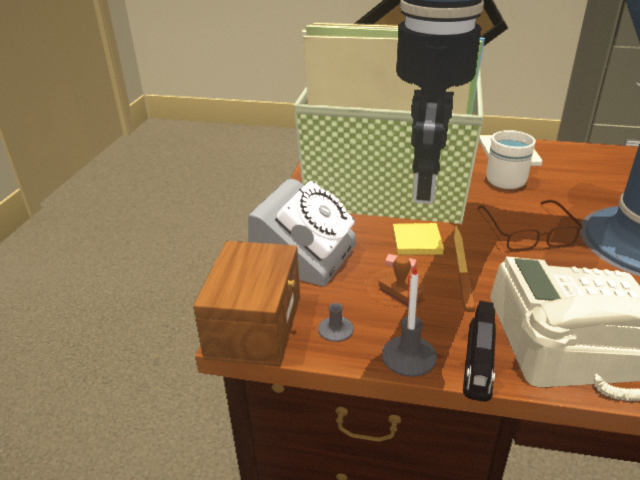

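Run:
```python
from h import *
t=load("top0");s=load("side0");w=load("wrist1")
hsv=cv2.cvtColor(w["image"],cv2.COLOR_RGB2HSV)
red=((hsv[...,0]<6)|(hsv[...,0]>174))&(hsv[...,1]>170)&(hsv[...,2]>120);red[:230]=0;red[255:]=0;red[:,:305]=0;red[:,335:]=0
vv,uu=np.nonzero(red);print("red",uu.mean(),vv.mean(),len(uu));b=(uu.mean(),vv.mean())
print("button top/wrist",tri(t,(205+158/8,290+297/8),w,b)," side/wrist",tri(s,(370+182/4,255+62/4),w,b))
for n,f,box in [("wrist",w,(265,145,355,240)),("top",t,(205,290,285,360))]:
  for z in(.003,.006):
    hsv=cv2.cvtColor(f["image"],cv2.COLOR_RGB2HSV);m=np.zeros((480,640),np.uint8);u0,v0,u1,v1=box
    m[v0:v1,u0:u1]=((hsv[v0:v1,u0:u1,1]<90)&(hsv[v0:v1,u0:u1,2]<150))*255
    cs=max(cv2.findContours(m,cv2.RETR_EXTERNAL,cv2.CHAIN_APPROX_NONE)[0],key=cv2.contourArea)
    cs=cv2.convexHull(cs)[:,0]
    W=np.array([onz(f,u,v,z) for u,v in cs.astype(float)])[:,:2]
    A=np.c_[2*W,np.ones(len(W))];sol=np.linalg.lstsq(A,(W**2).sum(1),rcond=None)[0]
    print(n,z,len(W),sol[:2],"r",np.sqrt(sol[2]+sol[:2]@sol[:2]))
crop(w,260,140,370,260,5,"pics/wpen.png")
```

```text
red 321.375 246.08333333333334 24
button top/wrist (array([0.38886261, 0.34955208, 0.14956527]), np.float64(0.001991021404522848))  side/wrist (array([0.38970285, 0.35081538, 0.14489658]), np.float64(0.002171729795995421))
wrist 0.003 33 [0.38735761 0.34504549] r 0.03605170579048887
wrist 0.006 33 [0.38673949 0.34504616] r 0.035772111591540486
top 0.003 28 [0.38712041 0.34438914] r 0.03571053577630255
top 0.006 28 [0.38718146 0.34402204] r 0.035595439410929075
```

View pics/wpen.png

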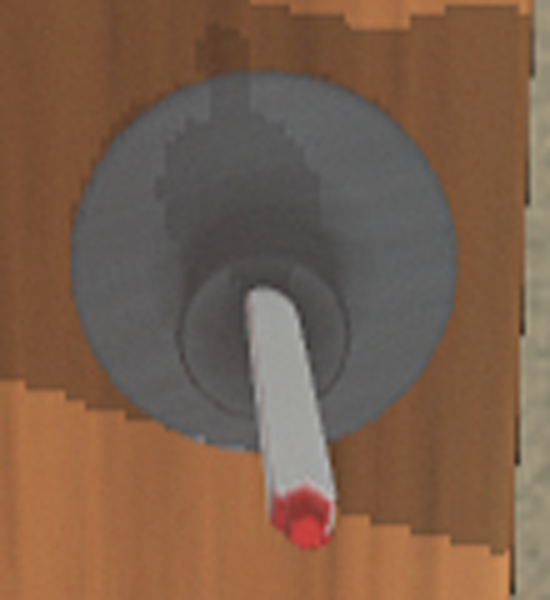

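Run:
```python
from h import *
from plant import robot
D=[np.pi,0,np.pi/2]
print(robot.move_straight([.388,.347,.099],vel=.12,attitude=D,contact_N=8));s=robot.sense();print(s["t"],s["tcp_pos"],s["wrist_force"])
robot.grip(0.0,60);s=robot.sense();print(s["t"],s["opening"],s["wrist_force"],s["torque"])
f=robot.grab_frame("side");crop(f,370,180,480,380,4 if 0 else 3,"pics/g.png")
```

```text
False
7.025 [0.388311   0.34743971 0.09969919] [0.61270665 0.12655946 0.13285814]
7.4333 0.08379634563737591 [-1.18416984 -0.65085575  0.28887978] [-0.06261725  0.04438334  0.00570834]
```

View pics/g.png

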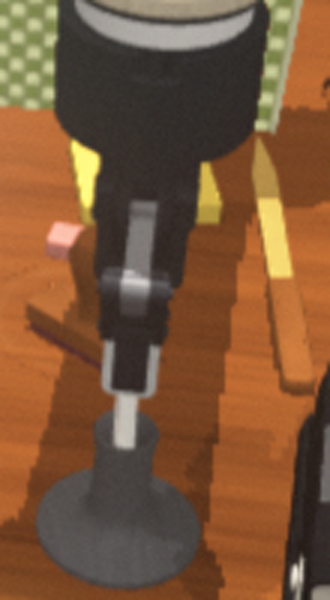

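Run:
```python
from h import *
from plant import robot
robot.move_straight([.388,.347,.20],vel=.12);s=robot.sense();print(s["t"],s["tcp_pos"],s["wrist_force"],s["opening"],s["joint_pos"])
for n in ["side","top","wrist"]:
    f=robot.grab_frame(n);pickle.dump(f,open(f"pics/{n}2.pkl","wb"));cv2.imwrite(f"pics/{n}2.png",f["image"][:,:,::-1])
    p=proj(f,[.388,.347,.105])[0];print(n,p)
F=frame(-13.4);c=np.array([0.54169,0.15119,0.09029]);R=np.c_[F[:,1],F[:,0],-F[:,2]];o=Ro.from_matrix(R).as_euler('xyz')
for k in (14,15,16):
  for h in (.0,.02,.05):
    a=np.radians(5.2+15*k);p=c+F@np.array([.0375*np.cos(a),-.0375*np.sin(a),.0065+.095+h]);print(k,p,robot.inverse_kinematics(p,o))
```

```text
8.475 [0.38780297 0.34642319 0.19924199] [ 0.12689114 -1.13731068 -0.31415927] 0.08476161835796035 [ 0.12207416  0.58529506 -1.27406957  1.90035341  0.62151957  1.13580052
  0.17955471]
side [413.99334909 294.45319388]
top [231.02443132 326.66932364]
wrist [314.96859627 252.36223722]
14 [0.46347196 0.19204533 0.15291013] [ 0.03053402  0.34731556 -0.93971286  2.31479944  1.38180811  0.85116055
 -0.6070316 ]
14 [0.45176334 0.19483472 0.16888284] [ 0.07380459  0.31144769 -1.00593044  2.31362105  1.32155151  0.86209946
 -0.56560326]
14 [0.4342004 0.1990188 0.1928419] [ 0.14296286  0.25113662 -1.10161106  2.30818797  1.22611119  0.8702398
 -0.49761041]
15 [0.47029691 0.19781516 0.15690547] [ 0.02910171  0.35326661 -0.94041357  2.29333807  1.36958518  0.85902092
 -0.58537708]
15 [0.45858828 0.20060455 0.17287818] [ 0.06934213  0.317907   -1.00312937  2.29224935  1.3112202   0.8703984
 -0.54573257]
15 [0.44102535 0.20478863 0.19683724] [ 0.13408668  0.25929986 -1.09451884  2.28697733  1.2191282   0.88048152
 -0.48097703]
16 [0.47793771 0.20137228 0.16188528] [ 0.03695064  0.35692431 -0.94471751  2.27239194  1.35751144  0.86399761
 -0.55847048]
16 [0.46622909 0.20416167 0.17785799] [ 0.07481961  0.32180435 -1.0042752   2.27139223  1.30062199  0.87537983
 -0.52015699]
16 [0.44866616 0.20834575 0.20181706] [ 0.13614945  0.26415231 -1.09160669  2.26628496  1.21098171  0.88634704
 -0.45766135]
```

View pics/side2.png

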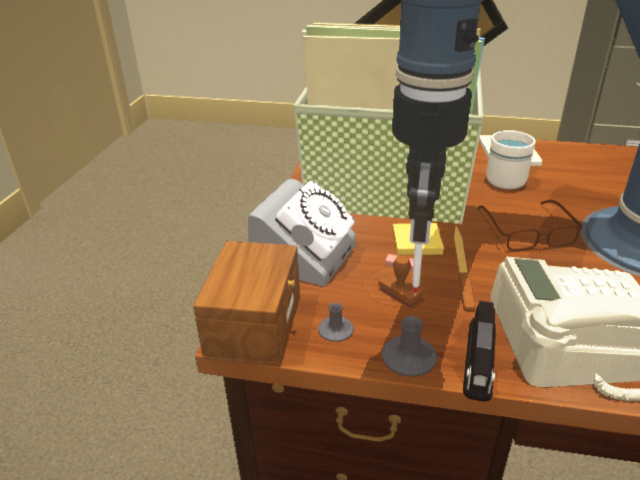

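View pics/wrist2.png

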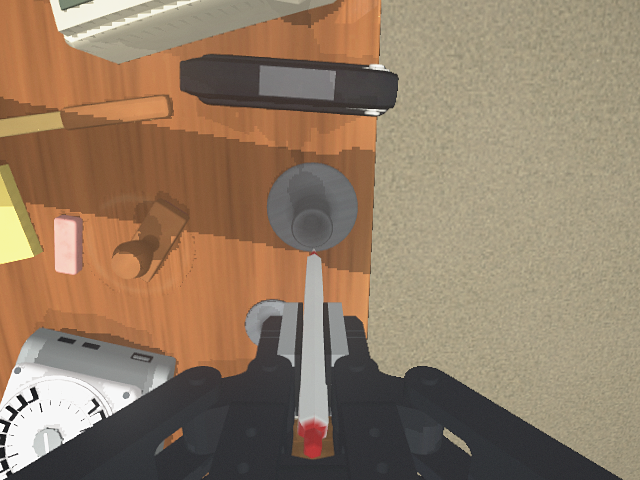

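Run:
```python
from h import *
w=load("wrist2");s=load("side2");t=load("top2")
A=[]
for f,(u,v) in [(w,(315,255)),(s,(416,288)),(t,(231,327))]:
    im=f["image"][v-25:v+25,u-25:u+25,::-1];A.append(cv2.resize(im,(260,260),interpolation=cv2.INTER_CUBIC))
cv2.imwrite("pics/tips.png",np.hstack(A))
```

```text
(no output)
```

View pics/tips.png

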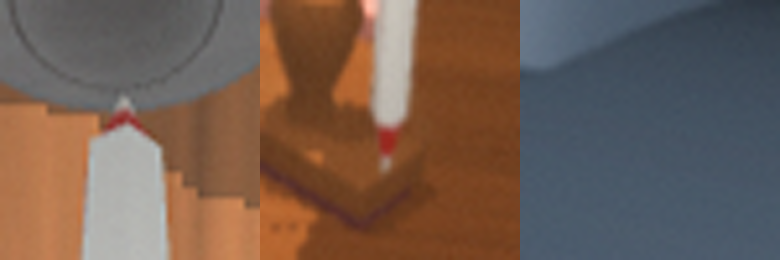

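Run:
```python
from h import *
w=load("wrist2");s=load("side2")
print(tri(w,(313.9,247.9),s,(415.0,296.1)))
for P in [(.388,.347,.105),(.3878,.3464,.1045),(.384,.347,.1045),(.392,.347,.1045)]: print(P,proj(w,P)[0],proj(s,P)[0])
```

```text
(array([0.38650532, 0.34637405, 0.10202803]), np.float64(0.00024037169836351263))
(0.388, 0.347, 0.105) [314.96859627 252.36223722] [413.99334909 294.45319388]
(0.3878, 0.3464, 0.1045) [313.89519211 251.72523182] [414.16488572 294.47974194]
(0.384, 0.347, 0.1045) [314.98943492 245.29801502] [417.25599402 295.13796042]
(0.392, 0.347, 0.1045) [314.94049275 258.75898772] [410.67910232 294.40332019]
```

```bash
cat >> h.py <<'E'
F=frame(-13.4);C=np.array([0.54169,0.15119,0.09029]);RT=np.c_[F[:,1],F[:,0],-F[:,2]];OT=Ro.from_matrix(RT).as_euler('xyz')
TIP=np.array([0,-.0013,.0955])
def seg(k,h,dx=0,dy=0,r=.0375):
    a=np.radians(5.2+15*k);return C+F@np.array([r*np.cos(a)+dx,-r*np.sin(a)+dy,.0065+h])
def tcp(tip): return tip-RT@TIP
E
python3 - <<'E'
from h import *
from plant import robot
robot.move_straight([.388,.347,.24],vel=.15)
robot.goto(tcp(seg(14,.05)),OT);s=robot.sense();print(s["t"],s["tcp_pos"],tcp(seg(14,.05)),s["joint_pos"],s["wrist_force"])
robot.move_straight(tcp(seg(14,.010)),vel=.08);s=robot.sense();R=Ro.from_euler('xyz',s["tcp_rot"]).as_matrix()
print(s["t"],F.T@(s["tcp_pos"]-tcp(seg(14,.010))),s["wrist_force"]);print("tip err",F.T@(s["tcp_pos"]+R@TIP-seg(14,.01)))
for n in ["side","top","wrist"]:
    f=robot.grab_frame(n);pickle.dump(f,open(f"pics/{n}3.pkl","wb"));cv2.imwrite(f"pics/{n}3.png",f["image"][:,:,::-1])
    p=proj(f,seg(14,.01))[0];print(n,p,proj(f,seg(14,0))[0])
    u,v=p.astype(int);u0=max(u-50,0);v0=max(v-40,0);crop(f,u0,v0,u0+100,v0+80,6,f"pics/{n}3c.png");print(u0,v0)
E
```

```text
9.7667 [0.43527511 0.19978895 0.19423414] [0.43491765 0.19884793 0.19402358] [ 0.15559447  0.25423083 -1.11483711  2.30409751  1.22496368  0.87399075
 -0.49218681] [-0.02647217 -0.53476182  0.43946291]
10.4167 [-1.78208121e-05  8.92955688e-04  9.25395986e-05] [-0.08225189  0.43530081 -0.81353191]
tip err [-9.49374837e-05  1.00336013e-03  9.36843148e-05]
side [337.86797985 225.94813511] [334.27597346 229.51861387]
287 185
top [353.63237311 233.17398967] [354.21451977 229.73510673]
303 193
wrist [312.08916478 249.62877175] [312.07769017 243.99062695]
262 209
```

View pics/side3c.png

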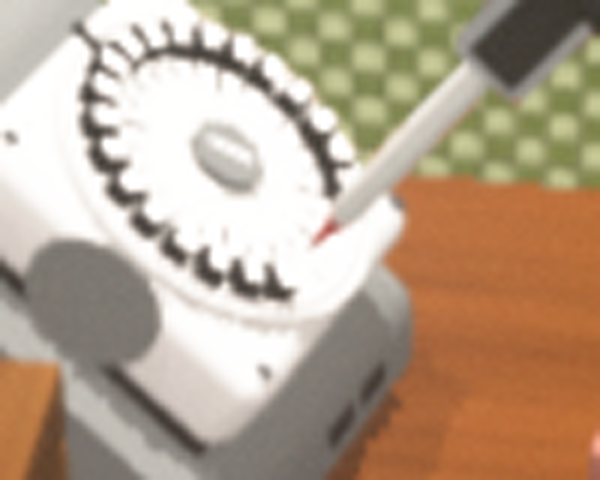

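View pics/top3.png

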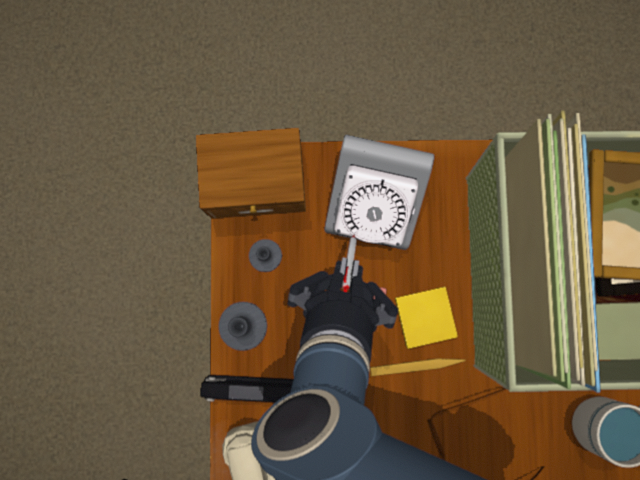

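View pics/wrist3.png

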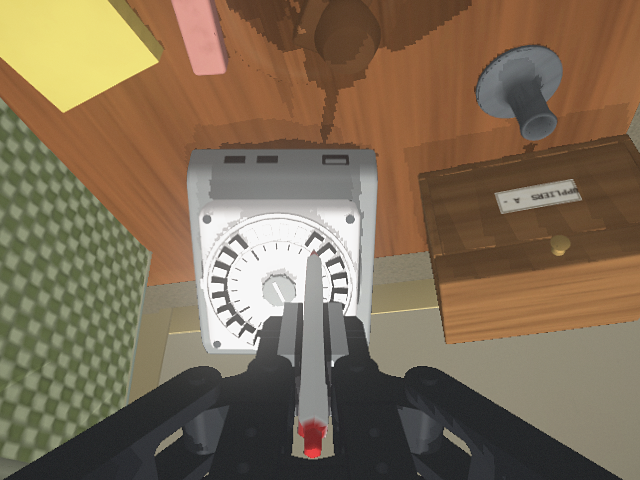

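Run:
```python
from h import *
w=load("wrist3");t=load("top3")
im=cv2.resize(w["image"][200:300,270:370,::-1],None,fx=6,fy=6,interpolation=cv2.INTER_CUBIC)
for k in range(9,24):
    p=(proj(w,seg(k,0 if k>13 else -.006))[0]-[270,200])*6+3;cv2.circle(im,tuple(int(x) for x in p),3,(0,0,255) if k in(14,15,16) else (0,200,0),-1)
p=(proj(w,seg(14,.01))[0]-[270,200])*6+3;cv2.circle(im,tuple(int(x) for x in p),3,(255,0,0),-1)
cv2.imwrite("pics/w3o.png",im)
im=cv2.resize(t["image"][195:265,325:425,::-1],None,fx=6,fy=6,interpolation=cv2.INTER_CUBIC)
for k in (9,14,15,16):
    p=(proj(t,seg(k,0))[0]-[325,195])*6+3;cv2.circle(im,tuple(int(x) for x in p),3,(0,0,255),-1)
p=(proj(t,seg(14,.01))[0]-[325,195])*6+3;cv2.circle(im,tuple(int(x) for x in p),3,(255,0,0),-1)
cv2.imwrite("pics/t3o.png",im)
```

View pics/w3o.png

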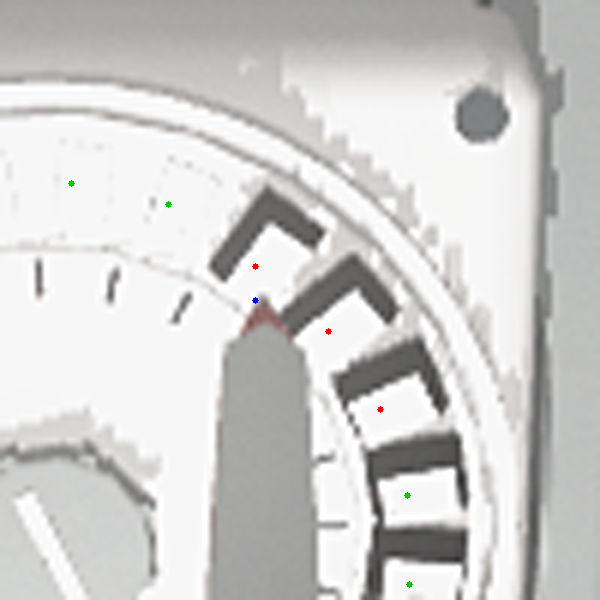

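View pics/t3o.png

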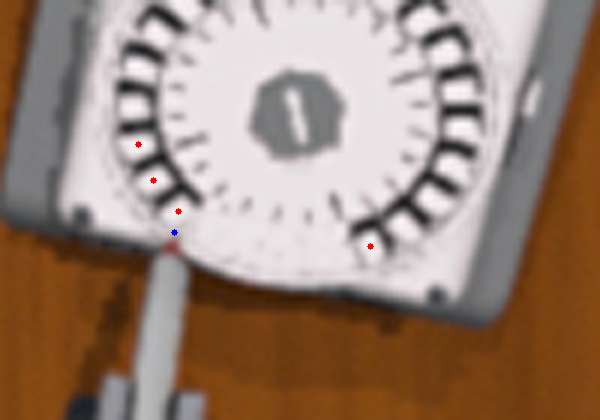

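```bash
cat >> h.py <<'E'
DX,DY=.0007,.0018
def go(robot,tip,vel,it=2,**k):
    # closed loop on the sensed TCP
    cmd=tcp(tip);want=cmd.copy()
    for i in range(it):
        robot.move_straight(cmd,vel=vel if i==0 else .03,**k);s=robot.sense();e=want-s["tcp_pos"]
        if np.linalg.norm(e)<3e-4:break
        cmd=cmd+e
    return cmd-want,e
def look(robot,k,tag):
    f=robot.grab_frame("wrist");pickle.dump(f,open(f"pics/{tag}.pkl","wb"))
    im=cv2.resize(f["image"][200:300,270:370,::-1],None,fx=6,fy=6,interpolation=cv2.INTER_CUBIC)
    cv2.imwrite(f"pics/{tag}.png",im)
E
python3 - <<'E'
from h import *
from plant import robot
off,e=go(robot,seg(14,.004,DX,DY),.04,3);s=robot.sense();print(s["t"],"cmd offset",off*1e3,"err",F.T@e*1e3,s["wrist_force"])
look(robot,14,"w4")
E
```

```text
10.875 cmd offset [0. 0. 0.] err [0.00572283 0.01289997 0.17298002] [ 0.12634284 -0.90607351 -0.10201737]
```

View pics/w4.png

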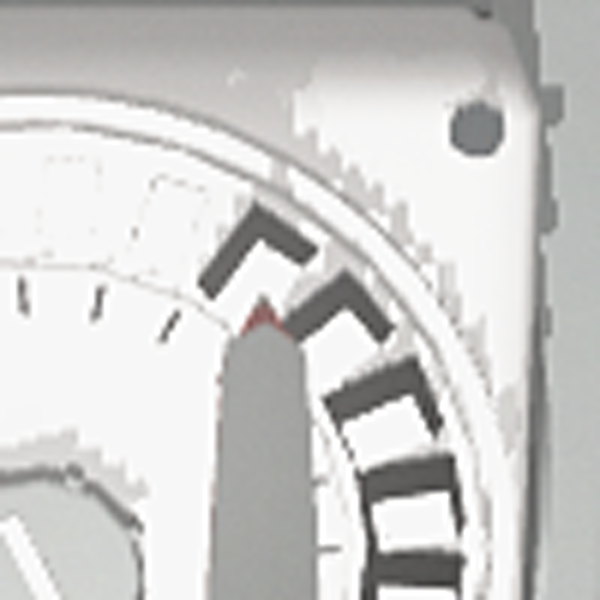

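The tip is centred over seg_05, allowing for the 4 mm hover. Pressing now.

```bash
cat >> h.py <<'E'
def press(robot,k):
    s=robot.sense();f0=s["wrist_force"]
    r=robot.move_straight(tcp(seg(k,-.0105,DX,DY)),vel=.01,contact_N=8.5)
    s=robot.sense();tip=s["tcp_pos"]+Ro.from_euler('xyz',s["tcp_rot"]).as_matrix()@TIP
    print(k,"contact",r,"t",s["t"],"tip rel seg top mm",np.round(F.T@(tip-seg(k,0,DX,DY))*1e3,2),"force F",np.round(F.T@(s["wrist_force"]-f0),2),"open",s["opening"])
    return r
E
python3 - <<'E'
from h import *
from plant import robot
press(robot,14)
s=robot.sense();print(F.T@s["wrist_force"])
E
```

```text
14 contact True t 11.9583 tip rel seg top mm [-0.17  0.32 -6.69] force F [ 0.44 -0.1   4.92] open 0.0848985138011788
[-0.1590282  -0.14636665  5.05084479]
```

Run:
```python
from h import *
from plant import robot
for d in (.0070,.0075,.008,.0085,.009,.0095,.010):
    robot.move_straight(tcp(seg(14,-d,DX,DY)),vel=.01)
    robot.sleep(.1);s=robot.sense();z=(F.T@(s["tcp_pos"]-tcp(seg(14,0,DX,DY))))[2]*1e3;f=(F.T@s["wrist_force"])
    print(d,round(z,2),np.round(f,2),round(s["t"],2))
    if f[2]>9.5: break
```

```text
0.007 -6.84 [0.11 0.05 6.  ] 12.31
0.0075 -7.22 [ 0.54 -0.12  8.01] 12.66
0.008 -7.58 [ 1.05 -1.9   8.79] 13.01
0.0085 -7.89 [-0.68 -1.45  9.81] 13.36
```

```bash
cat >> h.py <<'E'
def press2(robot,k):
    for d in (0,.003,.0055,.0068,.0076,.0082,.0087,.0092,.0097,.0102):
        robot.move_straight(tcp(seg(k,-d,DX,DY)),vel=.012)
        robot.sleep(.06);s=robot.sense();z=(F.T@(s["tcp_pos"]-tcp(seg(k,0,DX,DY))))[2]*1e3;f=(F.T@s["wrist_force"])
        print(k,d,round(z,2),np.round(f,2),round(s["t"],2))
        if f[2]>9.3: break
E
python3 - <<'E'
from h import *
from plant import robot
robot.move_straight(tcp(seg(14,.010,DX,DY)),vel=.05)
look(robot,14,"w5a")
off,e=go(robot,seg(15,.010,DX,DY),.05,2)
off,e=go(robot,seg(15,.004,DX,DY),.05,3);s=robot.sense();print(s["t"],"err",F.T@e*1e3,F.T@s["wrist_force"])
look(robot,14,"w5")
f=robot.grab_frame("side");crop(f,270,180,370,260,6,"pics/s5.png")
E
```

```text
15.2917 err [0.03557161 0.1415995  0.08368342] [-0.1175142  -0.61688951 -0.39110256]
```

View pics/w5a.png

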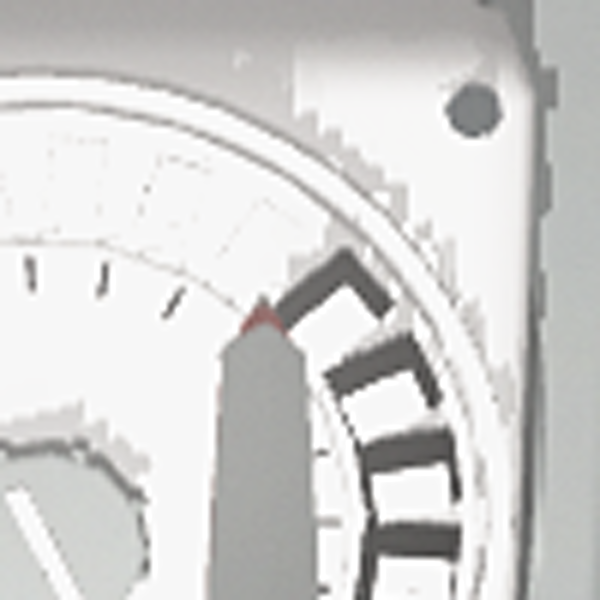

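View pics/w5.png

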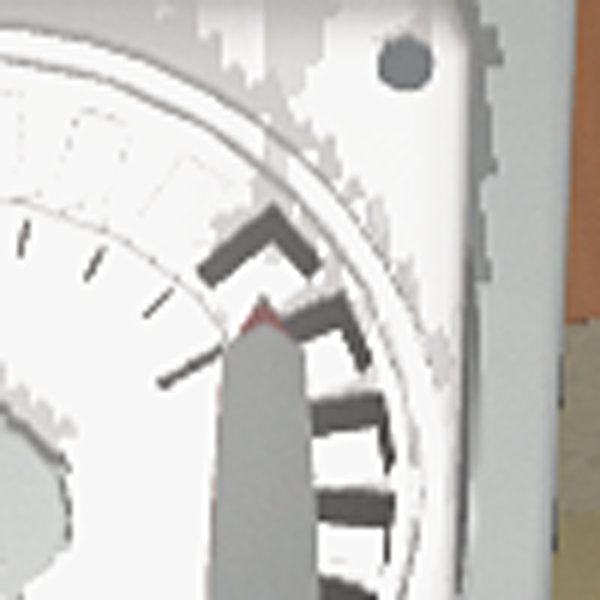

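seg_05 now looks flush like its pressed neighbours, and the tip is centred on seg_06. Pressing that, then moving to hover over seg_07.

Run:
```python
from h import *
from plant import robot
press2(robot,15)
robot.move_straight(tcp(seg(15,.010,DX,DY)),vel=.05)
off,e=go(robot,seg(16,.010,DX,DY),.05,2)
off,e=go(robot,seg(16,.004,DX,DY),.05,3);s=robot.sense();print(s["t"],"err",F.T@e*1e3,F.T@s["wrist_force"])
look(robot,16,"w6")
```

```text
15 0 0.07 [-0.56 -0.55  0.27] 15.93
15 0.003 -3.02 [-0.6  -0.07  2.56] 16.38
15 0.0055 -5.54 [-0.04  0.71  2.65] 16.8
15 0.0068 -6.64 [ 0.54 -0.79  5.48] 17.12
15 0.0076 -7.25 [ 0.04 -0.46  7.81] 17.43
15 0.0082 -7.64 [-0.17 -0.84 10.  ] 17.73
19.6167 err [0.08769843 0.15657561 0.09184288] [-0.22984079  0.19873606  0.14461983]
```

View pics/w6.png

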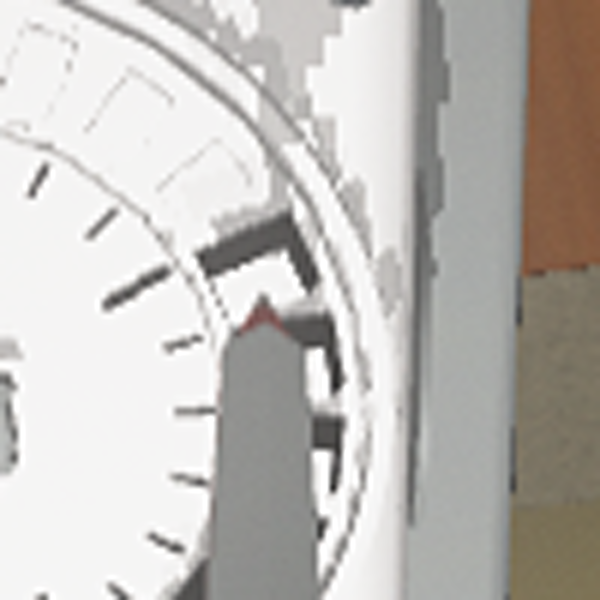

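The force profile is as described: about 2.6 N while sliding, then a rise to 10 N at the stop. Pressing seg_07 now.

Run:
```python
from h import *
from plant import robot
press2(robot,16)
robot.move_straight(tcp(seg(16,.06,DX,DY)),vel=.1);s=robot.sense();print(s["t"],s["tcp_pos"],F.T@s["wrist_force"])
for n in ["top","wrist","side"]:
    f=robot.grab_frame(n);pickle.dump(f,open(f"pics/{n}7.pkl","wb"));cv2.imwrite(f"pics/{n}7.png",f["image"][:,:,::-1])
f=load("top7");cv2.imwrite("pics/r7.png",rect(f,C,F)[...,::-1])
robot.goto([.388,.347,.24],[np.pi,0,np.pi/2]);s=robot.sense();print(s["t"],s["tcp_pos"],s["joint_pos"])
for n in ["side","wrist"]:
    f=robot.grab_frame(n);pickle.dump(f,open(f"pics/{n}8.pkl","wb"));cv2.imwrite(f"pics/{n}8.png",f["image"][:,:,::-1])
```

```text
16 0 0.05 [ 0.03 -0.97  1.53] 20.2
16 0.003 -3.01 [ 0.67 -0.05  1.95] 20.66
16 0.0055 -5.55 [-0.24  0.67  1.94] 21.07
16 0.0068 -6.63 [ 0.58 -0.28  5.29] 21.39
16 0.0076 -7.21 [-0.95 -0.01  7.15] 21.7
16 0.0082 -7.62 [-0.63 -1.04  9.21] 22.01
16 0.0087 -7.94 [ 0.61 -1.35 11.36] 22.32
23.15 [0.444682   0.21045992 0.21089274] [ 0.16090478  0.26498494 -0.03416823]
24.0333 [0.38778269 0.34584516 0.23883432] [ 0.10331321  0.46966585 -1.1971564   1.85717928  0.48107199  1.15055341
  0.30615669]
```

View pics/wrist7.png

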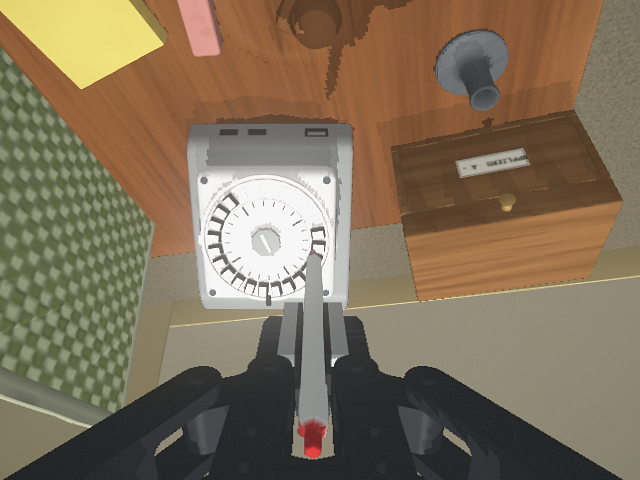

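View pics/r7.png

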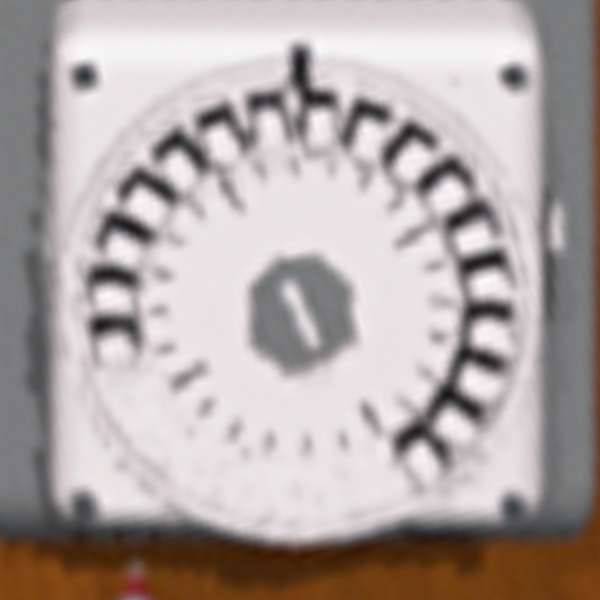

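View pics/wrist8.png

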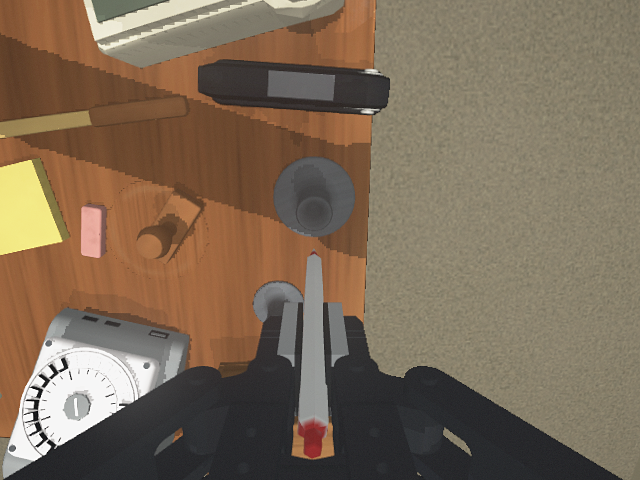

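View pics/side8.png

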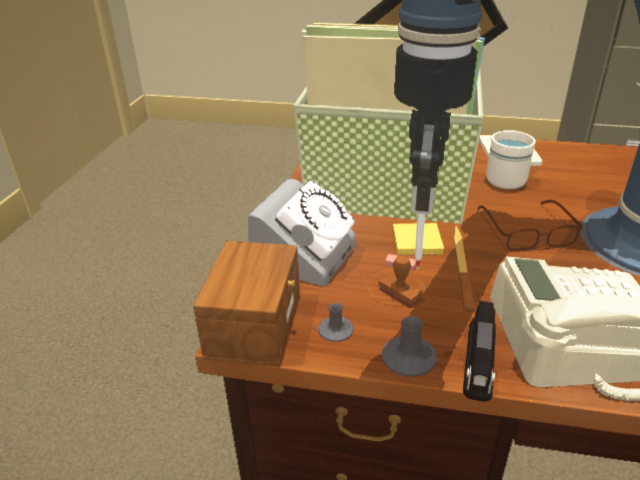

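All seven segments, k=10–16, now read as flush. The dial's ticks and pointer haven't shifted and the bystanders are where they were. For the insertion I'll locate the mouth relative to the tip in the wrist view.

Run:
```python
from h import *
w=load("wrist8")
crop(w,260,140,370,275,5 if 0 else 4,"pics/w8c.png")
print(proj(w,[.387,.3447,.060]),proj(w,[.387,.3447,.006]), proj(w,[.3865,.3458,.1425]))
f=w
hsv=cv2.cvtColor(f["image"],cv2.COLOR_RGB2HSV);m=np.zeros((480,640),np.uint8);u0,v0,u1,v1=265,145,365,240
m[v0:v1,u0:u1]=((hsv[v0:v1,u0:u1,1]<90)&(hsv[v0:v1,u0:u1,2]<150))*255
cs=cv2.convexHull(max(cv2.findContours(m,cv2.RETR_EXTERNAL,cv2.CHAIN_APPROX_NONE)[0],key=cv2.contourArea))[:,0]
W=np.array([onz(f,u,v,.004) for u,v in cs.astype(float)])[:,:2]
A=np.c_[2*W,np.ones(len(W))];sol=np.linalg.lstsq(A,(W**2).sum(1),rcond=None)[0]
print(sol[:2],"r",np.sqrt(sol[2]+sol[:2]@sol[:2]))
```

```text
[[313.34372733 213.41280939]] [[313.45373802 197.99575247]] [[315.03907205 248.94608098]]
[0.38692849 0.34495215] r 0.035799863786055056
```

View pics/w8c.png

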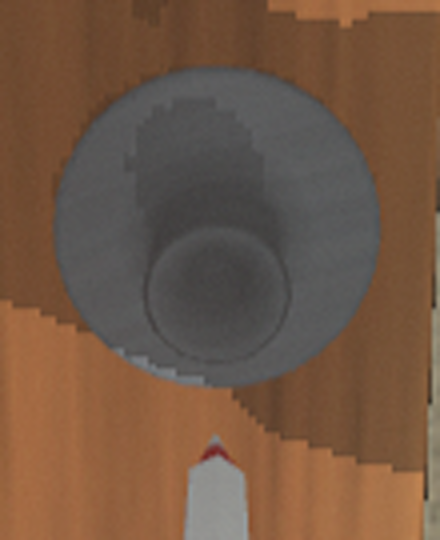

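Run:
```python
from h import *
from plant import robot
D=[np.pi,0,np.pi/2]
x,y=.3881,.3457
cmd=np.array([x,y,.170])
robot.move_straight(cmd,vel=.12,attitude=D);e=np.array([x,y])-robot.sense()["tcp_pos"][:2];print(e*1e3)
cmd[:2]+=e;cmd[2]=.165;robot.move_straight(cmd,vel=.05);print(robot.sense()["tcp_pos"])
for z in (.150,.138,.125,.112,.1005):
    cmd[2]=z;r=robot.move_straight(cmd,vel=.05,contact_N=6);s=robot.sense();print(z,r,s["tcp_pos"],np.round(s["wrist_force"],2),round(s["t"],2))
    if r: break
f=robot.grab_frame("side");crop(f,360,180,470,380,3,"pics/s9.png")
```

```text
[-0.08033394 -0.44914506]
[0.38813569 0.34524634 0.16517277]
0.15 False [0.38783762 0.34514247 0.14962213] [ 0.34 -0.6  -0.07] 25.57
0.138 False [0.38786656 0.34508212 0.13763131] [ 0.45  0.76 -0.19] 25.96
0.125 False [0.38780881 0.34512943 0.12463456] [-0.3  -0.72 -0.41] 26.37
0.112 False [0.38771246 0.34510161 0.11160353] [-0.38  0.13  0.48] 26.77
0.1005 False [0.38765064 0.34511731 0.10008331] [-0.69  1.12 -0.45] 27.16
```

View pics/s9.png

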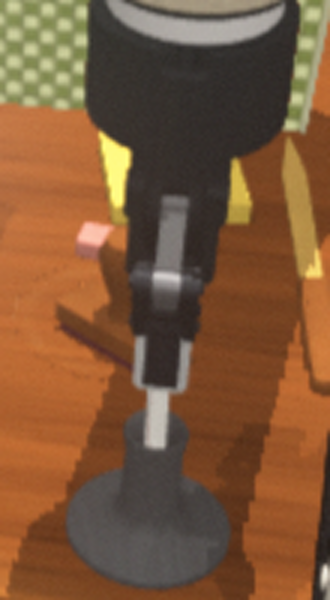

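The pen slid in without contact and is at its seat height. Releasing, then withdrawing straight up.

Run:
```python
from h import *
from plant import robot
robot.move_straight([.3881,.3452,.0985],vel=.02,contact_N=4);s=robot.sense();print(s["tcp_pos"],s["wrist_force"])
robot.grip(0.5);s=robot.sense();print(s["opening"],s["wrist_force"])
p=s["tcp_pos"].copy();p[2]=.26;robot.move_straight(p,vel=.12);robot.sleep(.5);s=robot.sense();print(s["t"],s["tcp_pos"],s["wrist_force"])
A=[]
for n in ["side","wrist","top"]:
    f=robot.grab_frame(n);pickle.dump(f,open(f"pics/{n}10.pkl","wb"));A.append(cv2.resize(f["image"][:,:,::-1],(400,300),interpolation=cv2.INTER_AREA))
A.append(cv2.resize(load("side10")["image"][255:380,320:470,::-1],(400,300)))
cv2.imwrite("pics/end.png",np.vstack([np.hstack(A[:2]),np.hstack(A[2:])]))
```

```text
[0.38804716 0.34551142 0.09870259] [-0.80497014  1.45183646  1.1300025 ]
0.5002161382312055 [ 0.46401762  0.34557852 -0.35497078]
29.8917 [0.38825228 0.34500935 0.25995896] [ 0.66470856 -0.3088168  -0.08629089]
```

View pics/end.png

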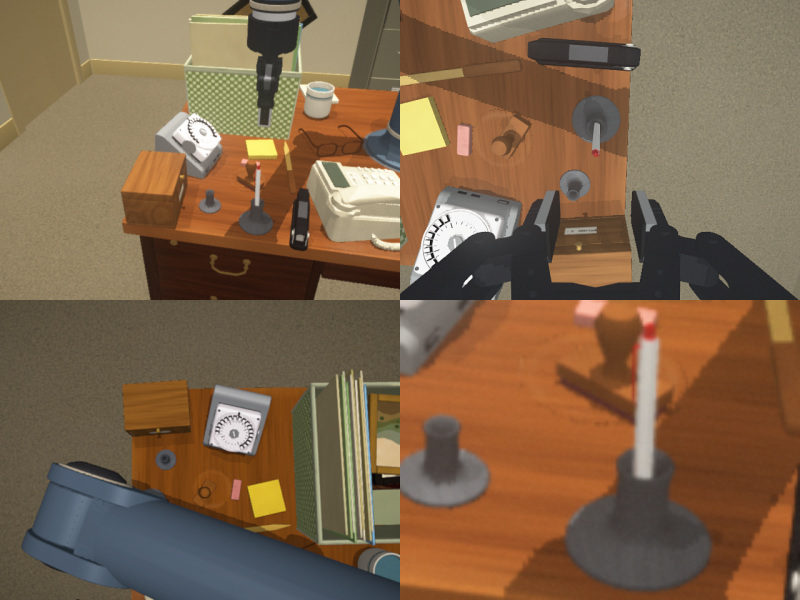

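The pen is seated upright in the large stand as before, the gripper is clear of everything, and the stamp and eraser haven't moved. Handing in.

Run:
```python
from plant import robot
robot.close_job()
```

```text
the job is handed in; nothing more can be done
```

The timer is set three hours longer. I took the pen from the larger stand, pressed seg_05, seg_06 and seg_07 home with its point, and put it back point down. I handed the job in at about 30 s, with no verdict reported.

**Pressing:** The segments gave way at about 2–3 N, then stopped hard. I pressed on to 9.8, 10.0 and 11.4 N, with the tip 7.6–7.9 mm below the raised top.

**Last checks:**
- **Dial:** Before I put the pen back, seven neighbouring segments looked flush and the rest raised. The dial had not turned.
- **Pen:** It went into the stand without contact and stands upright as before.
- **Other things:** The stamp and eraser looked unmoved, and the gripper was clear with no load on the wrist.

**Disagreements:**
- **Segment positions:** The fixed cameras and the wrist camera differed by about 2 mm on where the segments were. I used the wrist view, and the tip landed centred on each one.
- **Stand position:** The cameras differed by up to 4 mm on the stand's position. I took the pen back in using the wrist view.

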